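# Set and lock a copier transfer unit for transport

### The job

Make the copier's transfer unit on the bench ready for transport: with a fingertip, gently push the three-armed hand wheel round, either way, until its long arm points straight at the nose of the index collar, and then push the lock lever round all the way against its stop post. The wheel is only to be pushed, not squeezed or pulled up its shaft. Leave the spare roller, toner bottle, mug and screwdriver where they are.

Things in the scene. Friction and masses are not known exactly. Their poses are not given: they have to be found in the camera images.
- unit: Transfer unit, a beige slab fixed to the bench, 240 (its x) x 440 (its y) x 70 mm high; origin at the centre of its underside, +x away from the robot. Its flat top (the deck, 70 mm up) carries the wheel (axis at x 0, y +105 mm) and the lock lever (pivot at x +70, y -110 mm), whose stop post stands at x +83, y -195 mm, 12 x 30 mm, 34 mm high. The roller along its +x side is below deck level.
- hub (a point): Point on the hand wheel's upright axis, 21 mm above the deck. Black plastic wheel: hub 40 mm across, top 38 mm (steel cap 42 mm) above the deck, and three straight arms 120 degrees apart, no rim; arms 12 mm wide, spanning 12 to 30 mm above the deck. Two end plain 58 mm from the axis; the long arm reaches 85 mm and has an upright round boss (18 mm across, top 44 mm above the deck) near its end.
- sleeve: Short steel sleeve inside the hub that carries the wheel on its shaft; origin on the wheel's axis at deck level while the wheel is seated; does not turn with it. It fits snugly and would slide up the shaft, wheel and all, if pulled with about 6 N.
- long_arm_end (a point): Centre of the boss on the long arm, 76 mm from the wheel's axis, 21 mm above the deck; it turns with the wheel.
- wheel (a joint): Angle of the hand wheel relative to the unit, rad, growing anticlockwise seen from above; 0 when the long arm points along the unit's +x. No end stops within a turn either way; a push of 2 to 3 N across an arm near its middle turns it and it stays where it is left.
- index: Steel index collar (disc 64 mm across, 4 mm thick) fixed under the wheel; origin on the wheel's axis at deck level. Its x axis runs along its flat strip (10 mm wide, 3 mm thick, on the deck) to its nose, an upright wedge 26 mm high whose point lies 92 mm and back 114 mm from the axis, just outside the long arm's sweep. It does not move.
- lock_pivot (a point): Point on the lock lever's upright pivot axis, 21 mm above the deck. The lever is one dark steel bar, 14 mm wide, spanning 12 to 30 mm above the deck, from a round pivot boss (36 mm across, top 32 mm above the deck) to a rounded end 111 mm from the pivot. A push of about 2 N across it near its end moves it; it stays where it is left.
- lock_end (a point): Centre of the rounded end (22 mm across) of the lock lever, 100 mm from its pivot, 21 mm above the deck; it moves with the lever.
- lock (a joint): Angle of the lock lever, rad, growing anticlockwise seen from above, towards the stop post. At 0 the lever points 150 degrees anticlockwise from the unit's +x (towards the robot and the wheel's side); at 2.094 it lies against the stop post, along the unit's -y, and can go no further.
- spare_roller: Bystander: small black rubber roller standing loose on the deck near the unit's corner, 28 mm across, 32 mm high; origin at the centre of its underside.
- toner_bottle: Bystander: grey bottle standing on the bench, 64 mm across, 160 mm high; origin at the centre of its underside.
- mug: Bystander: white mug on the bench, 80 mm across, 90 mm high; origin at the centre of its underside.
- screwdriver: Bystander: screwdriver lying on the bench between robot and unit, lying along its own x, under 40 mm high.

How it is judged (in metres and radians):
On the way, in this order (a step that is already met when the one before it is completed fails the run):
1. the long arm points at the index nose and the wheel is still (y of long_arm_end in the frame of index between -0.008 and 0.008 m and x of long_arm_end in the frame of index above 0.05 m and velocity of joint wheel between -0.1 and 0.1 rad/s), for 0.3 s.
2. the lock lever is against its stop post (value of joint lock above 2.02 rad), for 0.2 s.
At the end, for the whole second after the job is handed in: The boss of the long arm lies within 8 mm sideways of the line from the wheel's axis to the index nose (about 6 degrees), on the nose's side, with the wheel still; the lock lever is within about 4 degrees of its stop post; the bystanders are within 20 mm of where they were (all of step 1 and value of joint lock above 2.02 rad and distance of each of spare_roller, toner_bottle, mug, screwdriver from where it was at the start of the episode below 0.02 m); the robot touches nothing.
It fails at once if the hand wheel is pulled more than 8 mm up its shaft (z of hub in the frame of unit above 0.099 m).
It fails at once if the fingers press on or squeeze the wheel with more than 30 N (contact force between the fingers and sleeve above 30 N).
It fails at once if a bystander is carried or knocked more than 20 mm away (distance of any of spare_roller, toner_bottle, mug, screwdriver from where it was at the start of the episode above 0.02 m).
It also fails if it takes over 70 s, if anything falls off the work surface, if the arm or the gripper's body presses on something with over 40 N, if the wrist force passes 120 N, or if a joint passes its speed limit or range.

### The arm

A 6-joint arm with a two-finger parallel gripper is mounted at the origin on the work surface. World frame = base frame: x ahead of the robot, y to its left, z up, the work surface at z = 0. Lengths are in m, angles in degrees, forces in N, time in s.
With the tool pointing down it reaches from about 0.375 to 0.75 m from the base axis. Payload 9 kg.
Tool frame: the origin (TCP) lies on the centre line of the jaws, within the pads' length; the fingertips stand 19 mm ahead of it and the grasp point (between the pads) is the TCP; z points along the fingers, y is the line along which they close (so a half turn about z gives the same grasp; the last joint's range is limited). The gripper opens to 85 mm and grips with 20 to 120 N. Pads are 22 mm wide; open, the fingers measure 114 mm over their backs; the gripper's body (76 mm by 85 mm) begins 54 mm behind the grasp point. The pads swing forward as they close: fully open they stand 13 mm farther back than shut.
Start: joints at [-76.931, 5.964, 5.575, 89.605, 0, 77.527], TCP at [0.259, -0.541, 0.212] pointing down, gripper open.
Joint ranges: [-171.21, 171.21], [-48.23, 106.86], [-62.78, 66.21], [-105.2, 120.99], [-86.42, 89.51], [-180, 180]. Speed limits (degrees/s): [127.2, 127.2, 147.25, 180, 180, 180].

### API

Orientations are given as a 3x3 rotation matrix whose columns are the frame's x, y, z axes.
In Python, from plant import * gives the robot as it stands. The module is installed in compiled form; this text tells all that it offers.
- The arm moves only by the tool carry_out, never from a script. Its arguments are lists of equal length, an entry for each row: "linear": the shift along the tool's x, y, z in cm, a list of three; "rotation": the turn, a rotation vector about the tool's x, y, z in degrees, a list of three; "grip": the finger opening in cm, from 0 to 8.54. A call has 1 to 12 rows; each row shifts and turns the commanded pose from where the row before left it, along the tool's axes as they then stand; what a row does not reach is not made up. A row lasts 1/12 s, in which the tool goes at most 41.7 mm and 7.16 degrees, less where a joint would pass 70% of its speed; a pose out of reach is approached as far as the arm can. A call with a gripper value outside its range is refused whole. The fingers move at their own pace and stop on an object; the grip force is fixed at half the most. Time passes only in rows, so rows that do not move let the fingers close. It gives the time, the measured TCP pose, the force, the opening and the grip force at its end, in the units of the state.
- sense(): the state, without advancing time (a new reading comes with each control period).
- get_image(name): name is "scene" or "side" or "wrist"; returns the picture (384x512x3 uint8, red, green, blue); there is no depth.
- camera_info(name): a dict with "mtx" (3x3 intrinsics, pixels), "R" (3x3) and "t" (3): a world point X has camera coordinates R X + t. Camera axes: x right, y down, z forward; pixel columns grow to the right and rows downward; lengths in m; the calibration is good to about 2 mm. A picture is of the moment at which its call begins: read the wrist's pose just before it. camera_info takes no time and is no camera call; for the wrist camera it gives the pose at the moment of the call.
- close_job(): hands the job in; it is judged then, once.
The state is a dict: "clock": time; "joint_pos": joint angles; "joint_velocities": joint speeds; "joint_efforts": joint torques, N m; "ee_pos": TCP position; "ee_rot": TCP orientation; "force": force on the tool from outside, world axes, zero at the start; "moment": the same for the moment, N m; "finger_gap": finger opening in m; "grip_force": force on a finger pad.
Only numpy, scipy, OpenCV 4.12 (cv2) and the standard library are available. Lean on these libraries where they do the work, as an engineer would, in place of code of your own. Each camera call takes 0.05 s, during which the arm holds its last target. There are 200 camera calls.

## Working session

There is one attempt and no reset: what is moved stays moved. The work goes in short steps, Python scripts to look and compute and a tool call to move; the robot and the scene stay as the last step left them, time stands still between calls to the robot, and variables do not carry over. Pictures are saved under pics/ and viewed, at most 10 in all, crops included, and the job is handed in when it is done.

Besides the shell and the picture viewer there is one more tool, called after "Emit:" in YAML: its name, and indented under it one key for each argument. carry_out: Moves the arm, as the interface text tells. Its arguments: {"type":"object","properties":{"linear":{"type":"array","items":{"type":"array","items":{"type":"number"}}},"rotation":{"type":"array","items":{"type":"array","items":{"type":"number"}}},"grip":{"type":"array","items":{"type":"number"}}},"required":["linear","rotation","grip"]}

```bash
mkdir -p pics; python3 - <<'E'
from plant import *
import cv2,numpy as np
for n in ("scene","side"):
    cv2.imwrite(f"pics/{n}0.png",cv2.cvtColor(get_image(n),cv2.COLOR_RGB2BGR))
    c=camera_info(n);print(n,np.round(c["mtx"],1).tolist(),np.round(-np.array(c["R"]).T@c["t"],3))
s=sense();print(s["clock"],s["ee_pos"],np.round(s["ee_rot"],3).tolist(),s["finger_gap"])
a=cv2.imread("pics/scene0.png");b=cv2.imread("pics/side0.png")
cv2.imwrite("pics/s1.png",cv2.resize(a,(800,600),interpolation=cv2.INTER_CUBIC))
cv2.imwrite("pics/s2.png",cv2.resize(b,(800,600),interpolation=cv2.INTER_CUBIC))
E
```

```text
scene [[422.6, 0.0, 255.0], [0.0, 422.6, 189.0], [0.0, 0.0, 1.0]] [1.276 0.117 1.29 ]
side [[425.8, 0.0, 257.5], [0.0, 425.8, 191.0], [0.0, 0.0, 1.0]] [-0.249  0.769  0.956]
0.1 [ 0.25865033 -0.54104391  0.21102541] [[0.902, 0.431, -0.0], [0.431, -0.902, 0.001], [0.0, -0.001, -1.0]] 0.08518212182357816
```

View pics/s1.png

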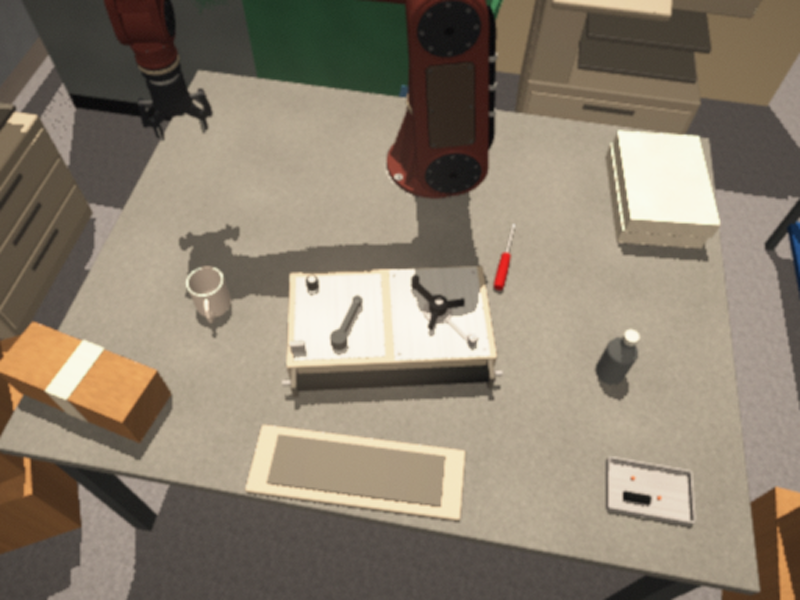

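View pics/s2.png

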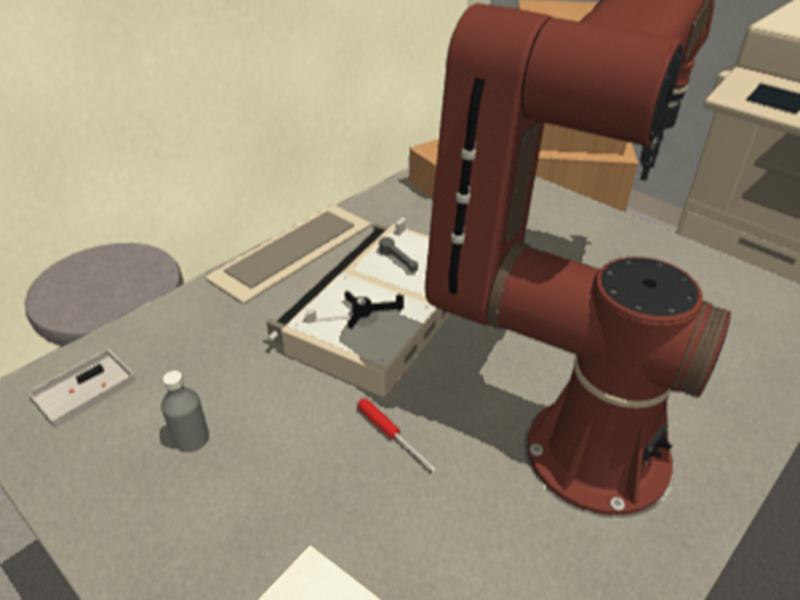

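The scene view shows the hub near (438,305), the long arm's boss at (417,283), the nose at (473,338), the lever pivot at (339,338), its end at (357,301), the stop post at (298,346) and the spare roller at (312,284). I'll crop for finer pixels.

```bash
python3 - <<'E'
import cv2
a=cv2.imread("pics/scene0.png")[160:265,175:335]
cv2.imwrite("pics/s3.png",cv2.resize(a,None,fx=5,fy=5,interpolation=cv2.INTER_CUBIC))
E
```

```text
(no output)
```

View pics/s3.png

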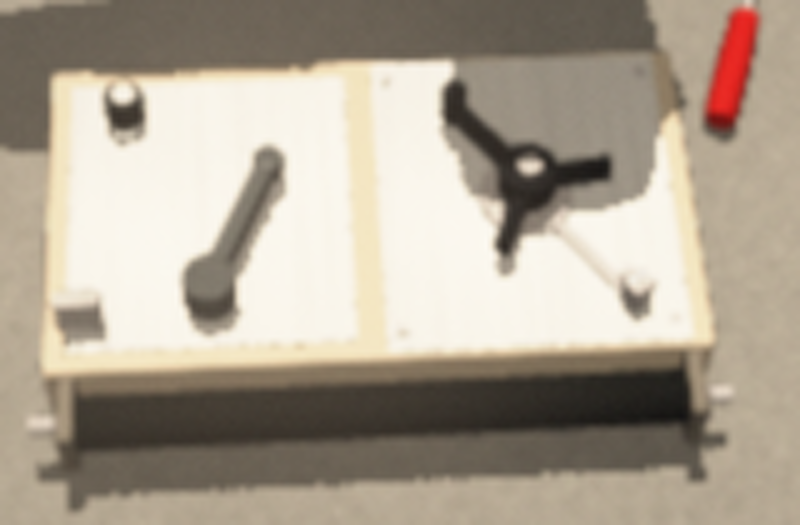

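```bash
cat > h.py <<'E'
import numpy as np
from plant import *
def ray(n,p,z,c=None):
    c=c or camera_info(n);R=np.array(c["R"]);o=-R.T@np.array(c["t"])
    d=R.T@np.linalg.solve(np.array(c["mtx"]),[p[0],p[1],1]);return o+d*(z-o[2])/d[2]
E
python3 - <<'E'
from h import *
from scipy.optimize import least_squares
f=lambda u,v,z:ray("scene",(175+(u+.5)/5-.5,160+(v+.5)/5-.5),z)[:2]
P=dict(cNL=(54,72,.07),cNR=(658,52,.07),cFL=(45,372,.07),cFR=(712,346,.07),cap=(530,163,.112),boss=(456,86,.114),nose=(637,280,.096),piv=(210,280,.102),lend=(269,155,.10),post=(77,300,.104),roller=(124,92,.102))
W={k:f(*v) for k,v in P.items()}
for k,v in W.items():print(k,v.round(4))
U=dict(cNL=(-.12,-.22),cNR=(-.12,.22),cFL=(.12,-.22),cFR=(.12,.22),cap=(0,.105),piv=(.07,-.11),post=(.083,-.195))
R=lambda a:np.array([[np.cos(a),-np.sin(a)],[np.sin(a),np.cos(a)]])
r=least_squares(lambda q:np.concatenate([R(q[2])@U[k]+q[:2]-W[k] for k in U]),[.5,0,0])
print(r.x,np.degrees(r.x[2]),(r.fun.reshape(-1,2)*1000).round(1).tolist())
T=lambda p:R(r.x[2])@p+r.x[:2]
for k in U:print(k,T(U[k]).round(4))
ang=lambda d:np.degrees(np.arctan2(d[1],d[0]))
hub=T(U["cap"])
for a,b in(("boss",hub),("nose",hub),("lend",T(U["piv"])),("boss",W["cap"]),("nose",W["cap"]),("lend",W["piv"])):
    d=W[a]-b;print(a,ang(d),np.linalg.norm(d))
E
```

```text
cNL [ 0.4633 -0.2576]
cNR [0.3651 0.1605]
cFL [ 0.6938 -0.2003]
cFR [0.5949 0.2216]
cap [0.5035 0.0852]
boss [0.4524 0.0268]
nose [0.57   0.1665]
piv [ 0.6251 -0.1054]
lend [ 0.5223 -0.0887]
post [ 0.6564 -0.1852]
roller [ 0.4918 -0.1965]
[ 0.52944823 -0.01756853  0.23868295] 13.675525399893317 [[1.6, -2.1], [-4.2, 7.3], [4.2, -2.7], [-0.8, 3.0], [1.1, -0.8], [-1.6, -2.5], [-0.2, -2.2]]
cNL [ 0.4649 -0.2597]
cNR [0.3608 0.1678]
cFL [ 0.6981 -0.203 ]
cFR [0.594  0.2246]
cap [0.5046 0.0845]
piv [ 0.6235 -0.1079]
post [ 0.6562 -0.1874]
boss -132.12450911993685 0.0777906494895123
nose 51.44766457638035 0.10487979560807746
lend 169.24008559110598 0.10296279623957616
boss -131.15100324668214 0.07764530594461777
nose 50.723608314813696 0.10496222970149846
lend 170.76426685310724 0.1041100150307147
```

Emit:
carry_out:
  linear:
    - [2.18,-2.32,-0.4]
    - [2.18,-2.32,-0.4]
    - [2.18,-2.32,-0.4]
    - [2.18,-2.32,-0.4]
    - [2.18,-2.32,-0.4]
    - [2.18,-2.32,-0.4]
    - [2.18,-2.32,-0.4]
    - [2.18,-2.32,-0.4]
    - [2.18,-2.32,-0.4]
    - [2.18,-2.32,-0.4]
  rotation:
    - [0,0,0]
    - [0,0,0]
    - [0,0,0]
    - [0,0,0]
    - [0,0,0]
    - [0,0,0]
    - [0,0,0]
    - [0,0,0]
    - [0,0,0]
    - [0,0,0]
  grip: [0,0,0,0,0,0,0,0,0,0]

```text
clock: 0.93
ee_pos: [0.3554, -0.2365, 0.2516]
ee_rot: [[0.902, 0.431, -0.0], [0.431, -0.902, 0.0], [-0.0, -0.0, -1.0]]
force: [0.6, 0.2, -0.0]
finger_gap: -0.0001
grip_force: 0.0
```

Emit:
carry_out:
  linear:
    - [2.18,-2.32,0]
    - [2.18,-2.32,0]
    - [2.18,-2.32,0]
    - [2.18,-2.32,0]
    - [2.18,-2.32,0]
    - [2.18,-2.32,0]
    - [2.18,-2.32,0]
    - [2.18,-2.32,0]
    - [2.18,-2.32,0]
    - [2.18,-2.32,0]
  rotation:
    - [0,0,0]
    - [0,0,0]
    - [0,0,0]
    - [0,0,0]
    - [0,0,0]
    - [0,0,0]
    - [0,0,0]
    - [0,0,0]
    - [0,0,0]
    - [0,0,0]
  grip: [0,0,0,0,0,0,0,0,0,0]

```text
clock: 1.77
ee_pos: [0.4521, 0.067, 0.2514]
ee_rot: [[0.902, 0.431, -0.0], [0.431, -0.902, -0.0], [-0.0, 0.0, -1.0]]
force: [0.9, 0.1, 0.2]
finger_gap: -0.0001
grip_force: 0.0
```

Emit:
carry_out:
  linear:
    - [0,0,0]
    - [0,0,0]
    - [0,0,0]
    - [0,0,0]
    - [0,0,0]
    - [0,0,0]
    - [0,0,0]
    - [0,0,0]
  rotation:
    - [0,0,-7.06]
    - [0,0,-7.06]
    - [0,0,-7.06]
    - [0,0,-7.06]
    - [0,0,-7.06]
    - [0,0,-7.06]
    - [0,0,-7.06]
    - [0,0,-7.06]
  grip: [0,0,0,0,0,0,0,0]

```text
clock: 2.43
ee_pos: [0.4518, 0.0653, 0.2513]
ee_rot: [[0.133, 0.991, -0.001], [0.991, -0.133, 0.0], [-0.0, -0.001, -1.0]]
force: [0.2, 0.3, 0.1]
finger_gap: 0.0004
grip_force: 0.0
```

Emit:
carry_out:
  linear:
    - [0,0,0]
    - [0,0,0]
    - [0,0,0]
    - [0,0,0]
    - [0,0,0]
    - [0,0,0]
    - [0,0,0]
    - [0,0,0]
    - [0,0,0]
    - [0,0,0]
  rotation:
    - [0,0,-7.06]
    - [0,0,-7.06]
    - [0,0,-7.06]
    - [0,0,-7.06]
    - [0,0,-7.06]
    - [0,0,-7.06]
    - [0,0,-7.06]
    - [0,0,-7.06]
    - [0,0,0]
    - [0,0,0]
  grip: [0,0,0,0,0,0,0,0,0,0]

```text
clock: 3.27
ee_pos: [0.4519, 0.0653, 0.2515]
ee_rot: [[-0.746, 0.665, -0.0], [0.665, 0.746, -0.0], [0.0, -0.0, -1.0]]
force: [0.1, -0.9, 0.4]
finger_gap: -0.0
grip_force: 0.0
```

```bash
python3 - <<'E'
from h import *
import cv2,json
s=sense();c=camera_info("wrist");im=get_image("wrist")
json.dump({k:np.array(v).tolist() for k,v in c.items()},open("w1.json","w"))
cv2.imwrite("pics/w1.png",cv2.resize(cv2.cvtColor(im,cv2.COLOR_RGB2BGR),(800,600),interpolation=cv2.INTER_CUBIC))
R=np.array(s["ee_rot"]);print(s["ee_pos"],np.degrees(np.arctan2(R[1,0],R[0,0])),s["joint_pos"],s["finger_gap"],s["force"])
E
```

```text
[0.45192214 0.06526178 0.25145565] 138.27996860140922 [-8.26538478e+00 -1.82982163e+01 -1.29407970e+01  9.53789438e+01
 -8.60954788e-03  3.34546460e+01] -9.363957790397695e-06 [ 0.09217624 -0.93256026  0.39826103]
```

View pics/w1.png

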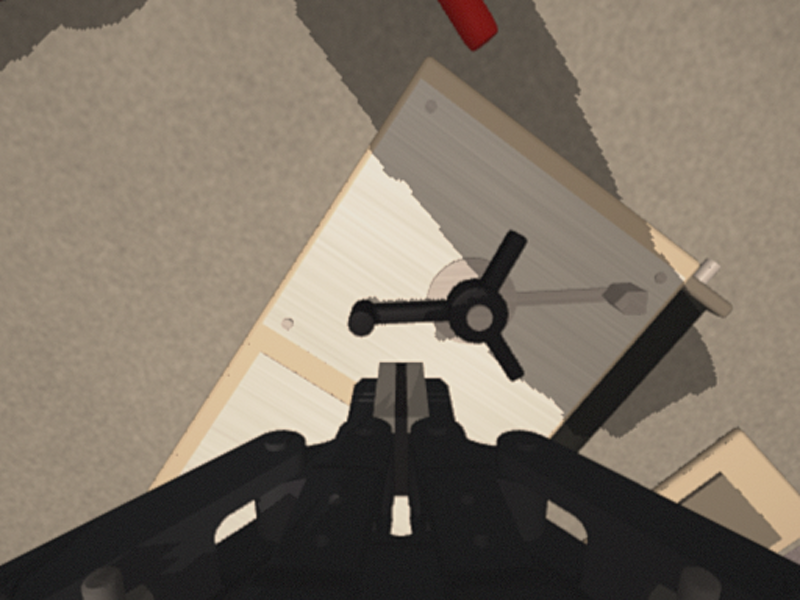

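The wrist view shows the cap at (480,317), the boss at (361,318), the nose point at about (605,297) and its back at (645,297). The closed fingertips are around (400,365).

```bash
python3 - <<'E'
from h import *
import json,cv2
c=json.load(open("w1.json"))
s=.64
f=lambda u,v,z:ray(0,((u+.5)*s-.5,(v+.5)*s-.5),z,c)[:2]
cap=f(480,317,.112);boss=f(361,315,.114);n1=f(608,298,.096);n2=f(643,297,.096);piv=None
ang=lambda d:np.degrees(np.arctan2(d[1],d[0]))
for n,p in(("cap",cap),("boss",boss),("n1",n1),("n2",n2),("a1",f(517,235,.1)),("a2",f(516,376,.1)),("cor",f(430,57,.07))):
  print(n,p.round(4),ang(p-cap).round(1),np.linalg.norm(p-cap).round(4))
for z in (.0,.019):
  X=np.array([.4519,.0653,.2515-z]);q=np.array(c["R"])@X+c["t"];q=np.array(c["mtx"])@q;print(q[:2]/q[2]/s)
E
```

```text
cap [0.5062 0.0848] 0.0 0.0
boss [0.4542 0.0293] -133.1 0.0761
n1 [0.5583 0.1556] 53.7 0.0879
n2 [0.5732 0.1735] 52.9 0.1111
a1 [0.4836 0.1359] 113.9 0.0559
a2 [0.5601 0.0753] -10.0 0.0547
cor [0.3656 0.1667] 149.8 0.1627
[400.91881619 363.05924771]
[400.84625198 343.83115413]
```

Emit:
carry_out:
  linear:
    - [0,0,2.2]
    - [0,0,2.2]
    - [0,0,2.2]
    - [0,0,2.2]
    - [0,0,2.2]
    - [0,0,1.5]
    - [0,0,1]
    - [0,0,0.7]
    - [0,0,0.5]
    - [0,0,0.3]
    - [0,0,0]
    - [0,0,0]
  rotation:
    - [0,0,0]
    - [0,0,0]
    - [0,0,0]
    - [0,0,0]
    - [0,0,0]
    - [0,0,0]
    - [0,0,0]
    - [0,0,0]
    - [0,0,0]
    - [0,0,0]
    - [0,0,0]
    - [0,0,0]
  grip: [0,0,0,0,0,0,0,0,0,0,0,0]

```text
clock: 4.32
ee_pos: [0.4524, 0.0652, 0.1023]
ee_rot: [[-0.749, 0.663, 0.001], [0.663, 0.749, -0.0], [-0.001, 0.0, -1.0]]
force: [0.3, 0.2, -0.1]
finger_gap: -0.0001
grip_force: 0.0
```

Emit:
carry_out:
  linear:
    - [-0.3,0,0]
    - [-0.2,0,0]
    - [-0.1,0,0]
    - [-0.1,0,0]
    - [-0.1,0,0]
    - [-0.1,0,0]
    - [0,0,0]
  rotation:
    - [0,0,0]
    - [0,0,0]
    - [0,0,0]
    - [0,0,0]
    - [0,0,0]
    - [0,0,0]
    - [0,0,0]
  grip: [0,0,0,0,0,0,0]

```text
clock: 4.9
ee_pos: [0.4589, 0.0592, 0.1017]
ee_rot: [[-0.749, 0.663, 0.0], [0.663, 0.749, -0.0], [-0.0, -0.0, -1.0]]
force: [0.3, 0.4, 0.9]
finger_gap: -0.0002
grip_force: 0.0
```

```bash
python3 - <<'E'
from h import *
import cv2,json
s=sense();c=camera_info("wrist");im=get_image("wrist")
json.dump({k:np.array(v).tolist() for k,v in c.items()},open("w2.json","w"))
cv2.imwrite("pics/w2.png",cv2.resize(cv2.cvtColor(im,cv2.COLOR_RGB2BGR),(800,600),interpolation=cv2.INTER_CUBIC))
p=s["ee_pos"];print(p,s["force"])
R=np.array(s["ee_rot"]);d=p[:2]-[.505,.085]
a=np.radians(np.degrees(np.arctan2(R[1,0],R[0,0]))+90);u=[np.cos(a),np.sin(a)]
print("hub in tool", R.T@np.array([-d[0],-d[1],0]))
E
```

```text
[0.4589111  0.05916411 0.10168661] [0.28668598 0.36146953 0.86621664]
hub in tool [-1.73948294e-02  4.98908787e-02 -1.38038512e-06]
```

View pics/w2.png

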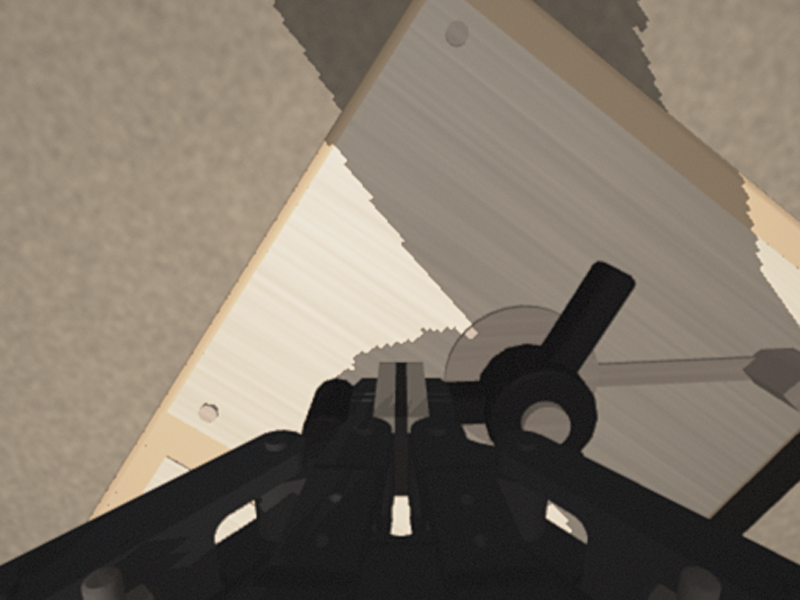

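The fingertip sits in front of the long arm (arm along row ~395, from 320 to 490), with the hub at (545,420). I'll lower it slightly and start the arc about the hub.

Emit:
carry_out:
  linear:
    - [0,0,0.4]
    - [0,0,0]
    - [-0.264,-0.084,0]
    - [-0.264,-0.084,0]
    - [-0.264,-0.084,0]
    - [-0.264,-0.084,0]
    - [-0.264,-0.084,0]
    - [-0.264,-0.084,0]
    - [-0.264,-0.084,0]
    - [-0.264,-0.084,0]
    - [-0.264,-0.084,0]
    - [-0.264,-0.084,0]
  rotation:
    - [0,0,0]
    - [0,0,0]
    - [0,0,-3]
    - [0,0,-3]
    - [0,0,-3]
    - [0,0,-3]
    - [0,0,-3]
    - [0,0,-3]
    - [0,0,-3]
    - [0,0,-3]
    - [0,0,-3]
    - [0,0,-3]
  grip: [0,0,0,0,0,0,0,0,0,0,0,0]

```text
clock: 5.95
ee_pos: [0.4779, 0.0397, 0.0975]
ee_rot: [[-0.98, 0.197, -0.0], [0.197, 0.98, -0.0], [0.0, -0.0, -1.0]]
force: [-0.0, -0.2, -0.5]
finger_gap: 0.0001
grip_force: 0.0
```

```bash
cat > st.py <<'E'
from h import *
def st(h):
    s=sense();p=s["ee_pos"];R=np.array(s["ee_rot"])
    print(s["clock"],p,"yaw",np.degrees(np.arctan2(R[1,0],R[0,0])),"F",np.round(s["force"],1),"q",np.round(s["joint_pos"],0),"h_t",R.T@np.array([h[0]-p[0],h[1]-p[1],0]))
if __name__=="__main__": st([.505,.085])
E
python3 st.py
```

```text
5.95 [0.47786697 0.03969008 0.09746113] yaw 168.6537578737017 F [-0.  -0.2 -0.5] q [-11. -15. -26.  79.  -0.   0.] h_t [-1.76885854e-02  4.97624759e-02 -9.85672221e-06]
```

```bash
python3 - <<'E'
from h import *
import cv2
a=get_image("wrist");b=get_image("side")
v=np.hstack([cv2.resize(a,(400,300)),cv2.resize(b[120:270,150:350],(400,300))])
cv2.imwrite("pics/w3.png",cv2.cvtColor(v,cv2.COLOR_RGB2BGR))
E
```

```text
(no output)
```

View pics/w3.png

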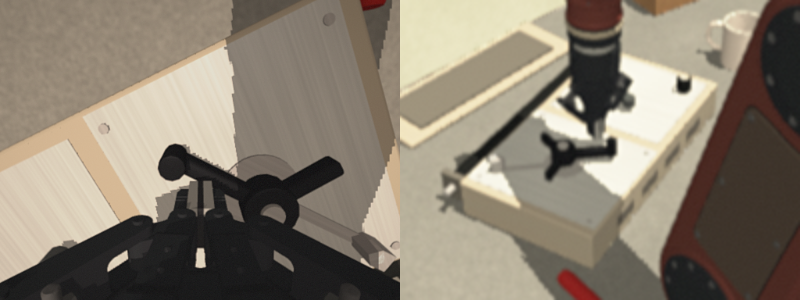

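The wrist view shows the boss at (174,160) and the cap at (270,210) in half scale, with the arm now on the other side of the fingers. I'll check whether the wheel moved.

```bash
python3 - <<'E'
from h import *
c=camera_info("wrist");s=512/400
f=lambda u,v,z:ray(0,((u+.5)*s-.5,(v+.5)*s-.5),z,c)[:2]
cap=f(270,211,.112);b=f(174,157,.114);d=b-cap;print(cap,b,np.degrees(np.arctan2(d[1],d[0])),np.hypot(*d))
R=np.array(sense()["ee_rot"]);p=sense()["ee_pos"]
K=np.array(c["mtx"]);Rc=np.array(c["R"])
print("cam in tool",R.T@(-Rc.T@c["t"]-p), "cam z in tool",R.T@Rc[2])
for x in(-.011,0,.011):
  for z in(-.02,0,.019):
    q=K@(Rc@(p+R@np.array([x,0,z]))+c["t"]);print(x,z,q[:2]/q[2]/.64)
E
```

```text
[0.50199407 0.08251412] [0.45171818 0.02831262] -132.84818847132496 0.0739287984051336
cam in tool [ 0.06998663 -0.00022916 -0.16311368] cam z in tool [-2.75036939e-01  7.99468671e-04  9.61433327e-01]
-0.011 -0.02 [400.52766832 419.659014  ]
-0.011 0 [400.48715579 391.60031437]
-0.011 0.019 [400.45598074 370.00868774]
0 -0.02 [400.58113536 388.51892713]
0 0 [400.53408763 363.37888191]
0 0.019 [400.49801582 344.1038436 ]
0.011 -0.02 [400.63670565 356.15386726]
0.011 0 [400.58266049 334.17064828]
0.011 0.019 [400.54138037 317.37968941]
```

The wheel has not moved: the closed fingertips passed above the arm with no force. I'll rise, go back to the start of the arc, and feel for the deck to find the true tip height.

Emit:
carry_out:
  linear:
    - [0,0,-1.5]
    - [0.259,0.098,0]
    - [0.259,0.098,0]
    - [0.259,0.098,0]
    - [0.259,0.098,0]
    - [0.259,0.098,0]
    - [0.259,0.098,0]
    - [0.259,0.098,0]
    - [0.259,0.098,0]
    - [0.259,0.098,0]
    - [0.259,0.098,0]
    - [0.8,0,0]
  rotation:
    - [0,0,0]
    - [0,0,3]
    - [0,0,3]
    - [0,0,3]
    - [0,0,3]
    - [0,0,3]
    - [0,0,3]
    - [0,0,3]
    - [0,0,3]
    - [0,0,3]
    - [0,0,3]
    - [0,0,0]
  grip: [0,0,0,0,0,0,0,0,0,0,0,0]

```text
clock: 7.05
ee_pos: [0.4528, 0.0646, 0.1125]
ee_rot: [[-0.746, 0.666, 0.0], [0.666, 0.746, -0.0], [-0.0, -0.0, -1.0]]
force: [0.6, 0.3, 0.1]
finger_gap: -0.0002
grip_force: 0.0
```

Emit:
carry_out:
  linear:
    - [0,0,0.75]
    - [0,0,0.75]
    - [0,0,0.2]
    - [0,0,0.2]
    - [0,0,0.2]
    - [0,0,0]
  rotation:
    - [0,0,0]
    - [0,0,0]
    - [0,0,0]
    - [0,0,0]
    - [0,0,0]
    - [0,0,0]
  grip: [0,0,0,0,0,0]

```text
clock: 7.55
ee_pos: [0.4527, 0.0645, 0.0912]
ee_rot: [[-0.749, 0.663, -0.001], [0.663, 0.749, 0.0], [0.0, -0.0, -1.0]]
force: [0.2, 0.5, 0.2]
finger_gap: 0.0004
grip_force: 0.0
```

Emit:
carry_out:
  linear:
    - [0,0,0.15]
    - [0,0,0.15]
    - [0,0,0]
  rotation:
    - [0,0,0]
    - [0,0,0]
    - [0,0,0]
  grip: [0,0,0]

```text
clock: 7.8
ee_pos: [0.4528, 0.0646, 0.0885]
ee_rot: [[-0.749, 0.663, -0.0], [0.663, 0.749, -0.0], [0.0, -0.0, -1.0]]
force: [-0.6, -0.3, 0.4]
finger_gap: -0.0001
grip_force: 0.0
```

Emit:
carry_out:
  linear:
    - [0,0,0.15]
    - [0,0,0.15]
    - [0,0,0]
  rotation:
    - [0,0,0]
    - [0,0,0]
    - [0,0,0]
  grip: [0,0,0]

```text
clock: 8.05
ee_pos: [0.4527, 0.0646, 0.0854]
ee_rot: [[-0.749, 0.663, -0.0], [0.663, 0.749, -0.0], [0.0, -0.0, -1.0]]
force: [-0.2, -0.4, -0.2]
finger_gap: 0.0001
grip_force: 0.0
```

Emit:
carry_out:
  linear:
    - [0,0,0.15]
    - [0,0,0.15]
    - [0,0,0]
  rotation:
    - [0,0,0]
    - [0,0,0]
    - [0,0,0]
  grip: [0,0,0]

```text
clock: 8.3
ee_pos: [0.4527, 0.0646, 0.0823]
ee_rot: [[-0.749, 0.663, -0.0], [0.663, 0.749, -0.0], [0.0, -0.0, -1.0]]
force: [-0.0, 0.4, -0.0]
finger_gap: 0.0
grip_force: 0.0
```

Emit:
carry_out:
  linear:
    - [0,0,0.15]
    - [0,0,0.15]
    - [0,0,0]
  rotation:
    - [0,0,0]
    - [0,0,0]
    - [0,0,0]
  grip: [0,0,0]

```text
clock: 8.55
ee_pos: [0.4527, 0.0646, 0.0793]
ee_rot: [[-0.749, 0.663, -0.0], [0.663, 0.749, -0.0], [0.0, -0.0, -1.0]]
force: [-0.8, -0.1, -0.4]
finger_gap: -0.0001
grip_force: 0.0
```

```bash
python3 st.py; python3 - <<'E'
from h import *
import cv2
a=get_image("wrist");b=get_image("side")
v=np.hstack([cv2.resize(a[150:330,150:390],(400,300)),cv2.resize(b[150:240,210:330],(400,300),interpolation=cv2.INTER_CUBIC)])
cv2.imwrite("pics/w4.png",cv2.cvtColor(v,cv2.COLOR_RGB2BGR))
E
```

```text
8.55 [0.45266178 0.06461628 0.07932933] yaw 138.50038522836496 F [-0.8 -0.1 -0.4] q [ -8. -19. -31.  78.  -0.  33.] h_t [-2.56926846e-02  4.99466788e-02 -2.02890066e-05]
```

View pics/w4.png

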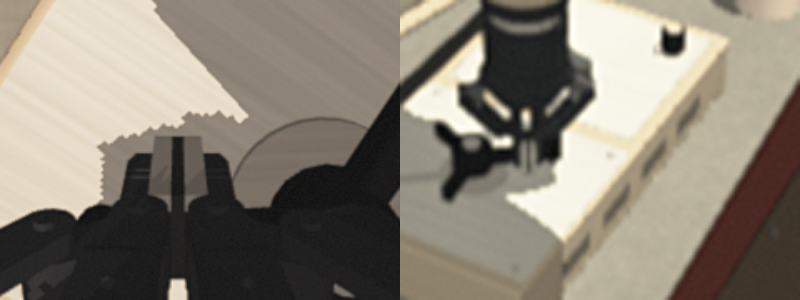

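The side crop shows the closed tips down beside the long arm at about (525,165); in the wrist crop the tips end at (178,137). I'll try the push at this height.

Emit:
carry_out:
  linear:
    - [-0.3,0,0]
    - [-0.2,0,0]
    - [-0.1,0,0]
    - [-0.1,0,0]
    - [-0.1,0,0]
    - [-0.1,0,0]
    - [0,0,0]
  rotation:
    - [0,0,0]
    - [0,0,0]
    - [0,0,0]
    - [0,0,0]
    - [0,0,0]
    - [0,0,0]
    - [0,0,0]
  grip: [0,0,0,0,0,0,0]

```text
clock: 9.23
ee_pos: [0.4597, 0.0585, 0.0797]
ee_rot: [[-0.749, 0.663, 0.0], [0.663, 0.749, -0.0], [-0.0, -0.0, -1.0]]
force: [0.2, -0.5, -0.7]
finger_gap: 0.0003
grip_force: 0.0
```

Emit:
carry_out:
  linear:
    - [-0.1,0,0]
    - [-0.1,0,0]
    - [-0.1,0,0]
    - [-0.1,0,0]
  rotation:
    - [0,0,0]
    - [0,0,0]
    - [0,0,0]
    - [0,0,0]
  grip: [0,0,0,0]

```text
clock: 9.57
ee_pos: [0.4627, 0.0559, 0.0797]
ee_rot: [[-0.749, 0.663, 0.0], [0.663, 0.749, -0.0], [-0.0, -0.0, -1.0]]
force: [-0.0, 0.1, 0.2]
finger_gap: 0.0
grip_force: 0.0
```

Emit:
carry_out:
  linear:
    - [-0.1,0,0]
    - [-0.1,0,0]
    - [-0.1,0,0]
    - [-0.1,0,0]
  rotation:
    - [0,0,0]
    - [0,0,0]
    - [0,0,0]
    - [0,0,0]
  grip: [0,0,0,0]

```text
clock: 9.9
ee_pos: [0.4652, 0.0535, 0.0795]
ee_rot: [[-0.749, 0.662, -0.001], [0.662, 0.749, 0.0], [0.001, -0.0, -1.0]]
force: [-1.9, 1.3, 0.8]
finger_gap: 0.0003
grip_force: 1.3
```

Contact now shows (2.3 N across the arm). I'll follow the arc.

Emit:
carry_out:
  linear:
    - [-0.263,-0.04,0]
    - [-0.263,-0.04,0]
    - [-0.263,-0.04,0]
    - [-0.263,-0.04,0]
    - [-0.263,-0.04,0]
    - [-0.263,-0.04,0]
    - [-0.263,-0.04,0]
    - [-0.263,-0.04,0]
    - [-0.263,-0.04,0]
    - [-0.263,-0.04,0]
    - [-0.263,-0.04,0]
    - [-0.263,-0.04,0]
  rotation:
    - [0,0,-3]
    - [0,0,-3]
    - [0,0,-3]
    - [0,0,-3]
    - [0,0,-3]
    - [0,0,-3]
    - [0,0,-3]
    - [0,0,-3]
    - [0,0,-3]
    - [0,0,-3]
    - [0,0,-3]
    - [0,0,-3]
  grip: [0,0,0,0,0,0,0,0,0,0,0,0]

```text
clock: 10.9
ee_pos: [0.4914, 0.0354, 0.0796]
ee_rot: [[-0.996, 0.094, -0.001], [0.094, 0.996, -0.001], [0.001, -0.001, -1.0]]
force: [-2.6, -2.1, 1.9]
finger_gap: 0.0001
grip_force: 1.6
```

```bash
python3 st.py
```

```text
10.9 [0.49139295 0.03535138 0.07957717] yaw 174.63265703662512 F [-2.6 -2.1  1.9] q [-11. -12. -26.  76.  -0.  -6.] h_t [-8.90321070e-03  5.07036964e-02 -7.45710993e-05]
```

Emit:
carry_out:
  linear:
    - [-0.263,-0.04,0]
    - [-0.263,-0.04,0]
    - [-0.263,-0.04,0]
    - [-0.263,-0.04,0]
    - [-0.263,-0.04,0]
    - [-0.263,-0.04,0]
    - [-0.263,-0.04,0]
    - [-0.263,-0.04,0]
    - [-0.263,-0.04,0]
    - [-0.263,-0.04,0]
    - [-0.263,-0.04,0]
    - [-0.263,-0.04,0]
  rotation:
    - [0,0,-3]
    - [0,0,-3]
    - [0,0,-3]
    - [0,0,-3]
    - [0,0,-3]
    - [0,0,-3]
    - [0,0,-3]
    - [0,0,-3]
    - [0,0,-3]
    - [0,0,-3]
    - [0,0,-3]
    - [0,0,-3]
  grip: [0,0,0,0,0,0,0,0,0,0,0,0]

```text
clock: 11.9
ee_pos: [0.5233, 0.0364, 0.0798]
ee_rot: [[-0.861, -0.509, -0.0], [-0.509, 0.861, -0.002], [0.001, -0.001, -1.0]]
force: [-1.7, -3.6, 1.1]
finger_gap: -0.0003
grip_force: 1.5
```

Emit:
carry_out:
  linear:
    - [-0.263,-0.04,0]
    - [-0.263,-0.04,0]
    - [-0.263,-0.04,0]
    - [-0.263,-0.04,0]
    - [-0.263,-0.04,0]
    - [-0.263,-0.04,0]
    - [-0.263,-0.04,0]
    - [-0.263,-0.04,0]
    - [-0.263,-0.04,0]
    - [-0.263,-0.04,0]
    - [-0.263,-0.04,0]
    - [-0.263,-0.04,0]
  rotation:
    - [0,0,-3]
    - [0,0,-3]
    - [0,0,-3]
    - [0,0,-3]
    - [0,0,-3]
    - [0,0,-3]
    - [0,0,-3]
    - [0,0,-3]
    - [0,0,-3]
    - [0,0,-3]
    - [0,0,-3]
    - [0,0,-3]
  grip: [0,0,0,0,0,0,0,0,0,0,0,0]

```text
clock: 12.9
ee_pos: [0.5482, 0.0562, 0.0801]
ee_rot: [[-0.397, -0.918, 0.001], [-0.918, 0.397, -0.001], [0.001, -0.001, -1.0]]
force: [-0.9, -2.2, 2.1]
finger_gap: -0.0001
grip_force: 1.5
```

```bash
python3 st.py
```

```text
12.9 [0.54823179 0.05616815 0.08013879] yaw -113.37104259464614 F [-0.9 -2.2  2.1] q [ -8.  -2. -16.  76.  -0. -74.] h_t [-9.31698099e-03  5.11219353e-02 -7.00396489e-05]
```

Emit:
carry_out:
  linear:
    - [-0.263,-0.04,0]
    - [-0.263,-0.04,0]
    - [-0.263,-0.04,0]
    - [-0.263,-0.04,0]
    - [-0.263,-0.04,0]
    - [-0.263,-0.04,0]
    - [-0.263,-0.04,0]
    - [-0.263,-0.04,0]
    - [-0.263,-0.04,0]
    - [-0.263,-0.04,0]
    - [-0.263,-0.04,0]
    - [-0.263,-0.04,0]
  rotation:
    - [0,0,-3]
    - [0,0,-3]
    - [0,0,-3]
    - [0,0,-3]
    - [0,0,-3]
    - [0,0,-3]
    - [0,0,-3]
    - [0,0,-3]
    - [0,0,-3]
    - [0,0,-3]
    - [0,0,-3]
    - [0,0,-3]
  grip: [0,0,0,0,0,0,0,0,0,0,0,0]

```text
clock: 13.9
ee_pos: [0.5564, 0.0869, 0.0796]
ee_rot: [[0.219, -0.976, 0.0], [-0.976, -0.219, -0.0], [0.0, -0.0, -1.0]]
force: [0.1, 0.1, -0.5]
finger_gap: -0.0002
grip_force: 0.0
```

Emit:
carry_out:
  linear:
    - [-0.263,-0.04,0]
    - [-0.263,-0.04,0]
    - [-0.263,-0.04,0]
    - [-0.263,-0.04,0]
    - [-0.263,-0.04,0]
    - [-0.263,-0.04,0]
    - [-0.263,-0.04,0]
    - [-0.263,-0.04,0]
    - [-0.263,-0.04,0]
    - [-0.263,-0.04,0]
    - [0,0,0]
  rotation:
    - [0,0,-3]
    - [0,0,-3]
    - [0,0,-3]
    - [0,0,-3]
    - [0,0,-3]
    - [0,0,-3]
    - [0,0,-3]
    - [0,0,-3]
    - [0,0,-3]
    - [0,0,-3]
    - [0,0,0]
  grip: [0,0,0,0,0,0,0,0,0,0,0]

```text
clock: 14.82
ee_pos: [0.5484, 0.1122, 0.0796]
ee_rot: [[0.678, -0.736, 0.0], [-0.736, -0.678, -0.0], [0.0, -0.0, -1.0]]
force: [-0.3, 0.4, 0.5]
finger_gap: -0.0
grip_force: 0.0
```

```bash
python3 st.py; python3 - <<'E'
from h import *
import cv2
a=get_image("wrist");b=get_image("scene")
v=np.hstack([cv2.resize(a[100:340,120:440],(400,300)),cv2.resize(b[160:250,235:355],(400,300),interpolation=cv2.INTER_CUBIC)])
cv2.imwrite("pics/w5.png",cv2.cvtColor(v,cv2.COLOR_RGB2BGR))
E
```

```text
14.8167 [0.54836293 0.11224637 0.0796425 ] yaw -47.34963317493995 F [-0.3  0.4  0.5] q [  -2.   -0.  -14.   76.   -0. -134.] h_t [-9.33961892e-03  5.03535537e-02 -2.66841785e-06]
```

View pics/w5.png

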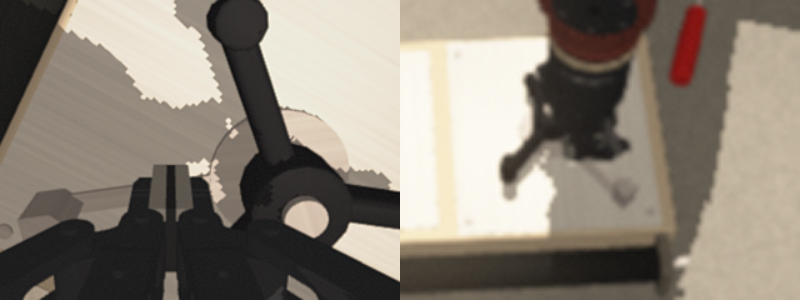

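The wrist crop shows the boss at (238,20) and the cap at (306,218), so the arm slipped under the tips partway; they only just overlapped it. The fingers now stand clear between two arms, so I'll feel downward for the deck here.

Emit:
carry_out:
  linear:
    - [0,0,0.2]
    - [0,0,0.2]
    - [0,0,0.1]
    - [0,0,0]
  rotation:
    - [0,0,0]
    - [0,0,0]
    - [0,0,0]
    - [0,0,0]
  grip: [0,0,0,0]

```text
clock: 15.25
ee_pos: [0.5481, 0.1119, 0.0742]
ee_rot: [[0.675, -0.738, -0.001], [-0.738, -0.675, -0.0], [-0.0, 0.001, -1.0]]
force: [0.1, -0.4, -0.8]
finger_gap: 0.0001
grip_force: 0.0
```

Emit:
carry_out:
  linear:
    - [0,0,0.15]
    - [0,0,0.15]
    - [0,0,0]
  rotation:
    - [0,0,0]
    - [0,0,0]
    - [0,0,0]
  grip: [0,0,0]

```text
clock: 15.5
ee_pos: [0.5482, 0.112, 0.0713]
ee_rot: [[0.675, -0.737, -0.0], [-0.737, -0.675, -0.0], [-0.0, 0.0, -1.0]]
force: [0.2, 0.2, -0.1]
finger_gap: -0.0
grip_force: 0.0
```

```bash
python3 - <<'E'
from h import *
c=camera_info("wrist");s=320/400
f=lambda u,v,z:ray(0,(120+(u+.5)*s-.5,100+(v+.5)*s-.5),z,c)[:2]
dz=.0796-sense()["ee_pos"][2]
cap=f(306,218,.112-dz);b=f(238,20,.114-dz);d=b-cap;print(dz,cap,b,np.degrees(np.arctan2(d[1],d[0])),np.hypot(*d))
E
```

```text
0.00827853627220293 [0.50597973 0.08323351] [0.57544293 0.05019684] -25.43574116527517 0.07691916592840636
```

Emit:
carry_out:
  linear:
    - [0,0,0.15]
    - [0,0,0.15]
    - [0,0,0]
  rotation:
    - [0,0,0]
    - [0,0,0]
    - [0,0,0]
  grip: [0,0,0]

```text
clock: 15.75
ee_pos: [0.5482, 0.1121, 0.0683]
ee_rot: [[0.676, -0.737, -0.0], [-0.737, -0.676, -0.0], [-0.0, 0.0, -1.0]]
force: [0.5, 0.1, -0.8]
finger_gap: 0.0001
grip_force: 0.0
```

Emit:
carry_out:
  linear:
    - [0,0,0.15]
    - [0,0,0.15]
    - [0,0,0]
  rotation:
    - [0,0,0]
    - [0,0,0]
    - [0,0,0]
  grip: [0,0,0]

```text
clock: 16.0
ee_pos: [0.5482, 0.112, 0.0653]
ee_rot: [[0.676, -0.737, -0.0], [-0.737, -0.676, -0.0], [-0.0, 0.0, -1.0]]
force: [-1.1, 0.6, -0.3]
finger_gap: 0.0001
grip_force: 0.0
```

```bash
python3 - <<'E'
from h import *
import cv2
a=get_image("wrist");b=get_image("side")
v=np.hstack([cv2.resize(a[100:340,120:440],(400,300)),cv2.resize(b[150:240,180:300],(400,300),interpolation=cv2.INTER_CUBIC)])
cv2.imwrite("pics/w6.png",cv2.cvtColor(v,cv2.COLOR_RGB2BGR))
E
```

```text
(no output)
```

View pics/w6.png

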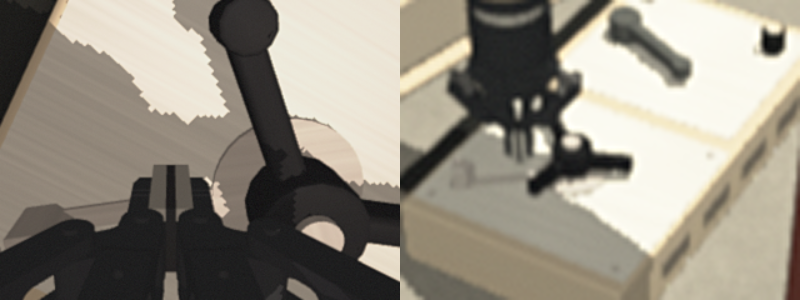

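The wrist crop shows the boss at (243,25) and the tips at (170,165). There is still no contact with the TCP below deck level, so the tips stand roughly 2 cm behind the reported TCP. I'll allow for that: rise over the arm, go back behind it at -25°, and come down deeper by feel.

Emit:
carry_out:
  linear:
    - [0,0,-2]
    - [0,0,-2]
    - [0,0,-2]
    - [0.95,1.15,0]
    - [0.95,1.15,0]
    - [0.95,1.15,0]
    - [0.95,1.15,0]
    - [0.95,1.15,0]
    - [0,0,0]
    - [0,0,0]
  rotation:
    - [0,0,0]
    - [0,0,0]
    - [0,0,0]
    - [0,0,0]
    - [0,0,0]
    - [0,0,0]
    - [0,0,0]
    - [0,0,0]
    - [0,0,6.8]
    - [0,0,6.8]
  grip: [0,0,0,0,0,0,0,0,0,0]

```text
clock: 16.93
ee_pos: [0.5381, 0.0373, 0.1258]
ee_rot: [[0.478, -0.878, 0.0], [-0.878, -0.478, -0.0], [0.0, -0.0, -1.0]]
force: [0.1, 0.0, 0.2]
finger_gap: -0.0002
grip_force: 0.0
```

Emit:
carry_out:
  linear:
    - [0,0,0]
    - [0,0,0]
    - [0,0,0]
    - [0,0,0]
    - [0,0,0]
    - [0,0,0]
    - [0,0,0]
    - [0,0,0]
    - [0,0,0]
  rotation:
    - [0,0,6.8]
    - [0,0,6.8]
    - [0,0,6.8]
    - [0,0,6.8]
    - [0,0,6.8]
    - [0,0,6.8]
    - [0,0,6.8]
    - [0,0,6.8]
    - [0,0,0]
  grip: [0,0,0,0,0,0,0,0,0]

```text
clock: 17.68
ee_pos: [0.5381, 0.0382, 0.1258]
ee_rot: [[-0.435, -0.9, 0.0], [-0.9, 0.435, -0.0], [0.0, -0.0, -1.0]]
force: [0.8, 0.4, -0.2]
finger_gap: -0.0003
grip_force: 0.0
```

Emit:
carry_out:
  linear:
    - [0,0,1.5]
    - [0,0,1.5]
    - [0,0,1.0]
    - [0,0,1.0]
    - [0,0,0.5]
    - [0,0,0.5]
    - [0,0,0.2]
    - [0,0,0]
  rotation:
    - [0,0,0]
    - [0,0,0]
    - [0,0,0]
    - [0,0,0]
    - [0,0,0]
    - [0,0,0]
    - [0,0,0]
    - [0,0,0]
  grip: [0,0,0,0,0,0,0,0]

```text
clock: 18.35
ee_pos: [0.538, 0.0382, 0.0635]
ee_rot: [[-0.43, -0.903, -0.0], [-0.903, 0.43, -0.0], [0.0, 0.0, -1.0]]
force: [0.3, 0.3, 0.8]
finger_gap: -0.0
grip_force: 0.0
```

```bash
python3 st.py
```

```text
18.35 [0.53795765 0.03821269 0.06351139] yaw -115.4717664852273 F [0.3 0.3 0.8] q [-10.  -3. -19.  74.  -0. -74.] h_t [-2.80654814e-02  4.98757196e-02  4.27156186e-06]
```

Down a little further by feel, then push across.

Emit:
carry_out:
  linear:
    - [0,0,0.2]
    - [0,0,0.2]
    - [0,0,0]
  rotation:
    - [0,0,0]
    - [0,0,0]
    - [0,0,0]
  grip: [0,0,0]

```text
clock: 18.6
ee_pos: [0.5381, 0.0382, 0.0596]
ee_rot: [[-0.43, -0.903, 0.0], [-0.903, 0.43, -0.0], [0.0, -0.0, -1.0]]
force: [-1.2, -0.2, -0.2]
finger_gap: 0.0
grip_force: 0.0
```

Emit:
carry_out:
  linear:
    - [-0.4,0,0]
    - [-0.2,0,0]
    - [-0.1,0,0]
    - [-0.1,0,0]
    - [-0.1,0,0]
    - [-0.1,0,0]
    - [-0.1,0,0]
  rotation:
    - [0,0,0]
    - [0,0,0]
    - [0,0,0]
    - [0,0,0]
    - [0,0,0]
    - [0,0,0]
    - [0,0,0]
  grip: [0,0,0,0,0,0,0]

```text
clock: 19.18
ee_pos: [0.5427, 0.0479, 0.0597]
ee_rot: [[-0.431, -0.903, -0.0], [-0.903, 0.431, -0.001], [0.001, -0.0, -1.0]]
force: [-1.2, -2.4, 0.6]
finger_gap: -0.0001
grip_force: 1.3
```

Emit:
carry_out:
  linear:
    - [-0.1,0,0]
    - [-0.1,0,0]
    - [-0.1,0,0]
  rotation:
    - [0,0,0]
    - [0,0,0]
    - [0,0,0]
  grip: [0,0,0]

```text
clock: 19.43
ee_pos: [0.5442, 0.0505, 0.0597]
ee_rot: [[-0.431, -0.902, 0.0], [-0.902, 0.431, -0.001], [0.001, -0.001, -1.0]]
force: [0.5, -3.7, 0.6]
finger_gap: -0.0003
grip_force: 1.6
```

```bash
python3 st.py
```

```text
19.4333 [0.54422928 0.05052522 0.05972953] yaw -115.51601987369664 F [ 0.5 -3.7  0.6] q [ -8.  -2. -18.  74.  -0. -73.] h_t [-1.42137359e-02  5.02535096e-02 -3.30685479e-05]
```

Emit:
carry_out:
  linear:
    - [-0.265,-0.067,0]
    - [-0.265,-0.067,0]
    - [-0.265,-0.067,0]
    - [-0.265,-0.067,0]
    - [-0.265,-0.067,0]
    - [-0.265,-0.067,0]
    - [-0.265,-0.067,0]
    - [-0.265,-0.067,0]
    - [-0.265,-0.067,0]
    - [-0.265,-0.067,0]
    - [-0.265,-0.067,0]
    - [-0.265,-0.067,0]
  rotation:
    - [0,0,-3]
    - [0,0,-3]
    - [0,0,-3]
    - [0,0,-3]
    - [0,0,-3]
    - [0,0,-3]
    - [0,0,-3]
    - [0,0,-3]
    - [0,0,-3]
    - [0,0,-3]
    - [0,0,-3]
    - [0,0,-3]
  grip: [0,0,0,0,0,0,0,0,0,0,0,0]

```text
clock: 20.43
ee_pos: [0.5568, 0.0804, 0.0597]
ee_rot: [[0.185, -0.983, -0.0], [-0.983, -0.185, -0.0], [0.0, 0.0, -1.0]]
force: [-1.0, -3.1, -0.2]
finger_gap: -0.0002
grip_force: 1.5
```

Emit:
carry_out:
  linear:
    - [-0.265,-0.067,0]
    - [-0.265,-0.067,0]
    - [-0.265,-0.067,0]
    - [-0.265,-0.067,0]
    - [-0.265,-0.067,0]
    - [-0.265,-0.067,0]
    - [-0.265,-0.067,0]
    - [-0.265,-0.067,0]
    - [-0.265,-0.067,0]
    - [-0.265,-0.067,0]
  rotation:
    - [0,0,-3]
    - [0,0,-3]
    - [0,0,-3]
    - [0,0,-3]
    - [0,0,-3]
    - [0,0,-3]
    - [0,0,-3]
    - [0,0,-3]
    - [0,0,-3]
    - [0,0,-3]
  grip: [0,0,0,0,0,0,0,0,0,0]

```text
clock: 21.27
ee_pos: [0.5523, 0.107, 0.0597]
ee_rot: [[0.651, -0.759, 0.0], [-0.759, -0.651, -0.001], [0.001, 0.0, -1.0]]
force: [0.4, -3.4, 0.2]
finger_gap: -0.0002
grip_force: 1.4
```

```bash
python3 st.py;  python3 - <<'E'
from h import *
import cv2
a=get_image("wrist");b=get_image("scene")
v=np.hstack([cv2.resize(a,(400,300)),cv2.resize(b[160:250,235:355],(400,300),interpolation=cv2.INTER_CUBIC)])
cv2.imwrite("pics/w7.png",cv2.cvtColor(v,cv2.COLOR_RGB2BGR))
E
```

```text
21.2667 [0.55229687 0.10697638 0.05968991] yaw -49.36159576814822 F [ 0.4 -3.4  0.2] q [  -2.    1.  -15.   74.   -0. -133.] h_t [-1.41272013e-02  5.02033577e-02  1.62229615e-06]
```

Emit:
carry_out:
  linear:
    - [-0.265,-0.067,0]
    - [-0.265,-0.067,0]
    - [0,0,0]
    - [0.5,0,0]
    - [0.5,0,0]
    - [0,0,-3]
    - [0,0,-4]
    - [0,0,-4]
    - [0,0,-4]
    - [0,0,-4]
    - [0,0,0]
    - [0,0,0]
  rotation:
    - [0,0,-3]
    - [0,0,-3]
    - [0,0,0]
    - [0,0,0]
    - [0,0,0]
    - [0,0,0]
    - [0,0,0]
    - [0,0,0]
    - [0,0,0]
    - [0,0,0]
    - [0,0,0]
    - [0,0,0]
  grip: [0,0,0,0,0,0,0,0,0,0,0,0]

```text
clock: 22.37
ee_pos: [0.5587, 0.1048, 0.2526]
ee_rot: [[0.724, -0.69, 0.005], [-0.69, -0.724, 0.0], [0.004, -0.004, -1.0]]
force: [-0.2, 0.5, -0.4]
finger_gap: 0.0003
grip_force: 0.0
```

```bash
cat > fit.py <<'E'
from h import *
import cv2,json,sys
def fit(im,c):
    g=im.max(2).astype(float);K=np.array(c["mtx"]);R=np.array(c["R"]);t=np.array(c["t"])
    pts=[(r,w,a) for a,L in((0,82),(120,56),(240,56)) for r in range(24,L,2) for w in(-4,0,4)]
    neg=[(r,w,a) for a,L in((0,82),(120,56),(240,56)) for r in range(30,L-(14 if a==0 else 0),2) for w in(-12,12)]
    def val(P,h,f):
        X=np.array([[h[0]+(r*np.cos(f+np.radians(a))-w*np.sin(f+np.radians(a)))/1e3,h[1]+(r*np.sin(f+np.radians(a))+w*np.cos(f+np.radians(a)))/1e3,.1] for r,w,a in P])
        q=(K@(R@X.T+t[:,None])).T;q=q[:,:2]/q[:,2:]
        return cv2.remap(g.astype(np.float32),q[:,0].astype(np.float32)[None],q[:,1].astype(np.float32)[None],1).mean()
    best=[]
    for f in range(-180,180,1):
        best.append((val(neg,(.505,.085),np.radians(f))-val(pts,(.505,.085),np.radians(f)),f))
    f0=max(best)[1]
    return max((val(neg,(x/1e3,y/1e3),np.radians(f))-val(pts,(x/1e3,y/1e3),np.radians(f)),f,x,y) for f in np.arange(f0-4,f0+4.1,.5) for x in(501,503,505,507,509) for y in(81,83,85,87,89))
c=json.load(open("w1.json"));a=cv2.cvtColor(cv2.resize(cv2.imread("pics/w1.png"),(512,384),interpolation=cv2.INTER_AREA),cv2.COLOR_BGR2RGB)
print(fit(a,c))
c=camera_info("wrist");im=get_image("wrist")
cv2.imwrite("pics/w8.png",cv2.resize(cv2.cvtColor(im,cv2.COLOR_RGB2BGR),(800,600),interpolation=cv2.INTER_CUBIC))
json.dump({k:np.array(v).tolist() for k,v in c.items()},open("w8.json","w"))
print(fit(im,c))
E
python3 fit.py; python3 st.py
```

```text
(np.float32(161.7973), np.float64(-129.5), 503, 85)
(np.float32(146.94778), np.float64(52.0), 509, 83)
22.4167 [0.5576926  0.10483406 0.25023199] yaw -43.589619189980624 F [-0.5 -1.1 -0.7] q [  -3.    1.    4.   93.    0. -139.] h_t [-2.44897208e-02  5.06966142e-02 -8.33399258e-05]
```

View pics/w8.png

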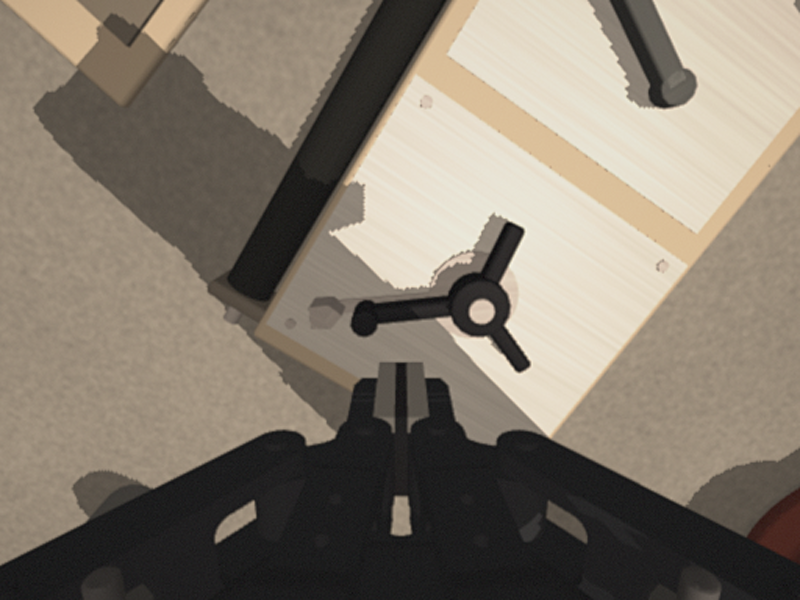

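The wrist view shows the boss at (366,315), the cap at (482,312), the nose at about (343,307), just beyond the boss, and the lever end at (677,85).

```bash
python3 - <<'E'
from h import *
import json
c=json.load(open("w8.json"));s=.64
f=lambda u,v,z:ray(0,((u+.5)*s-.5,(v+.5)*s-.5),z,c)[:2]
cap=f(482,311,.112)
for n,q in dict(boss=(366,314,.114),arm=(445,306,.1),noseP=(345,305,.096),noseMid=(325,310,.096),strip=(400,297,.073),a2=(515,232,.1),a3=(523,364,.1)).items():
  p=f(*q);d=p-cap;e=p-np.array([.505,.085]);print(n,p.round(4),np.degrees(np.arctan2(d[1],d[0])).round(1),np.hypot(*d).round(4),np.degrees(np.arctan2(e[1],e[0])).round(1))
p=f(677,85,.1);print("cap",cap,"lend",p,"lever ang",np.degrees(np.arctan2(*(p-[.6235,-.108])[::-1])),np.hypot(*(p-[.6235,-.108])))
E
```

```text
boss [0.5559 0.1382] 47.6 0.0742 46.3
arm [0.5214 0.1   ] 47.0 0.0227 42.6
noseP [0.567  0.1489] 47.0 0.0895 45.9
noseMid [0.5738 0.1612] 48.9 0.1032 47.9
strip [0.5411 0.1226] 48.0 0.0527 46.2
a2 [0.5271 0.0348] -66.4 0.0531 -66.2
a3 [0.4539 0.089 ] 173.9 0.0523 175.5
cap [0.50589614 0.08342746] lend [ 0.52803466 -0.08998621] lever ang 169.31424128542653 0.09715002294241849
```

The boss and nose bearings agree within about 1° in this view. I'll move over to the lever and check the wheel once more from the fixed camera on the way.

Emit:
carry_out:
  linear:
    - [2.33,2.52,0]
    - [2.33,2.52,0]
    - [2.33,2.52,0]
    - [2.33,2.52,0]
    - [2.33,2.52,0]
    - [0,0,0]
    - [0,0,0]
    - [0,0,0]
    - [0,0,0]
    - [0,0,0]
    - [0,0,0]
    - [0,0,0]
  rotation:
    - [0,0,0]
    - [0,0,0]
    - [0,0,0]
    - [0,0,0]
    - [0,0,0]
    - [0,0,7.15]
    - [0,0,7.15]
    - [0,0,7.15]
    - [0,0,7.15]
    - [0,0,7.15]
    - [0,0,7.15]
    - [0,0,7.15]
  grip: [0,0,0,0,0,0,0,0,0,0,0,0]

```text
clock: 23.42
ee_pos: [0.5539, -0.0664, 0.2474]
ee_rot: [[-0.069, -0.998, -0.003], [-0.998, 0.069, 0.001], [-0.001, 0.003, -1.0]]
force: [-0.2, 0.0, 0.4]
finger_gap: -0.0001
grip_force: 0.0
```

Emit:
carry_out:
  linear:
    - [0,0,0]
    - [0,0,0]
    - [0,0,0]
    - [0,0,0]
    - [0,0,0]
    - [0,0,0]
    - [0,0,0]
    - [0,0,0]
    - [0,0,0]
    - [0,0,0]
    - [0,0,0]
    - [0,0,0]
  rotation:
    - [0,0,7.15]
    - [0,0,7.15]
    - [0,0,7.15]
    - [0,0,7.15]
    - [0,0,7.15]
    - [0,0,7.15]
    - [0,0,7.15]
    - [0,0,7.15]
    - [0,0,7.15]
    - [0,0,7.15]
    - [0,0,7.15]
    - [0,0,7.15]
  grip: [0,0,0,0,0,0,0,0,0,0,0,0]

```text
clock: 24.42
ee_pos: [0.554, -0.0664, 0.2475]
ee_rot: [[-1.0, -0.004, -0.003], [-0.004, 1.0, 0.001], [0.003, 0.001, -1.0]]
force: [0.0, 0.1, 0.2]
finger_gap: -0.0002
grip_force: 0.0
```

Emit:
carry_out:
  linear:
    - [0,0,0]
    - [0,0,0]
    - [0,0,0]
    - [0,0,0]
    - [0,0,0]
    - [0,0,0]
    - [0,0,0]
    - [0,0,0]
    - [0,0,0]
    - [0,0,0]
    - [0,0,0]
    - [0,0,0]
  rotation:
    - [0,0,7.15]
    - [0,0,7.15]
    - [0,0,7.15]
    - [0,0,7.15]
    - [0,0,7.15]
    - [0,0,7.15]
    - [0,0,7.15]
    - [0,0,7.15]
    - [0,0,7.15]
    - [0,0,7.15]
    - [0,0,7.15]
    - [0,0,7.15]
  grip: [0,0,0,0,0,0,0,0,0,0,0,0]

```text
clock: 25.42
ee_pos: [0.5539, -0.0664, 0.2474]
ee_rot: [[-0.077, 0.997, -0.003], [0.997, 0.077, 0.001], [0.002, -0.003, -1.0]]
force: [0.5, 0.2, 0.2]
finger_gap: -0.0
grip_force: 0.0
```

Emit:
carry_out:
  linear:
    - [0,0,0]
    - [0,0,0]
    - [0,0,0]
    - [0,0,0]
  rotation:
    - [0,0,7.15]
    - [0,0,7.15]
    - [0,0,0]
    - [0,0,0]
  grip: [0,0,0,0]

```text
clock: 25.75
ee_pos: [0.5541, -0.0664, 0.2481]
ee_rot: [[0.161, 0.987, -0.002], [0.987, -0.161, 0.001], [0.001, -0.002, -1.0]]
force: [0.8, 0.6, -0.3]
finger_gap: 0.0001
grip_force: 0.0
```

```bash
sed -i '/^c=json/,$d' fit.py; python3 - <<'E'
from fit import *
from st import st
c=camera_info("scene")
for im in (cv2.cvtColor(cv2.imread("pics/scene0.png"),cv2.COLOR_BGR2RGB),get_image("scene")):
    print(fit(im,c))
print(fit(get_image("side"),camera_info("side")))
st([.6235,-.108])
E
```

```text
(np.float32(101.66992), np.float64(-128.5), 509, 85)
(np.float32(92.97534), np.float64(52.5), 509, 85)
(np.float32(77.54042), np.float64(51.5), 501, 89)
25.85 [ 0.5543585  -0.06645963  0.24875714] yaw 80.75165070355229 F [ 0.3  0.2 -0.6] q [-20.  -1.   3.  93.   0.  79.] h_t [-0.02988837  0.07491878 -0.00010884]
```

The fixed cameras put the wheel at 49 to 52.5°, against the nose at about 51°, which is within tolerance. Now I'll come down behind the lever.

Emit:
carry_out:
  linear:
    - [0,0,3]
    - [0,0,3]
    - [0,0,3]
    - [0,0,3]
    - [0,0,2.5]
    - [0,0,2]
    - [0,0,1.3]
    - [0,0,0.7]
    - [0,0,0.3]
    - [0,0,0]
  rotation:
    - [0,0,0]
    - [0,0,0]
    - [0,0,0]
    - [0,0,0]
    - [0,0,0]
    - [0,0,0]
    - [0,0,0]
    - [0,0,0]
    - [0,0,0]
    - [0,0,0]
  grip: [0,0,0,0,0,0,0,0,0,0]

```text
clock: 26.68
ee_pos: [0.5548, -0.0666, 0.0619]
ee_rot: [[0.164, 0.987, 0.0], [0.987, -0.164, -0.0], [-0.0, 0.0, -1.0]]
force: [-0.1, -0.1, -0.7]
finger_gap: 0.0002
grip_force: 0.0
```

Emit:
carry_out:
  linear:
    - [-0.4,0,0]
    - [-0.3,0,0]
    - [-0.2,0,0]
    - [-0.2,0,0]
    - [-0.2,0,0]
    - [0,0,0]
  rotation:
    - [0,0,0]
    - [0,0,0]
    - [0,0,0]
    - [0,0,0]
    - [0,0,0]
    - [0,0,0]
  grip: [0,0,0,0,0,0]

```text
clock: 27.18
ee_pos: [0.5527, -0.0797, 0.0621]
ee_rot: [[0.164, 0.986, 0.001], [0.986, -0.164, -0.0], [-0.0, 0.001, -1.0]]
force: [-0.1, -0.7, 0.6]
finger_gap: 0.0004
grip_force: 0.1
```

```bash
python3 -c "
from st import *
st([.6235,-.108])"
```

```text
27.1833 [ 0.55274941 -0.07972786  0.06209204] yaw 80.54099585248944 F [-0.1 -0.7  0.6] q [-22.   0. -16.  74.   0.  78.] h_t [-1.62604511e-02  7.44349043e-02  5.36852587e-05]
```

Emit:
carry_out:
  linear:
    - [-0.391,-0.075,0]
    - [-0.391,-0.075,0]
    - [-0.391,-0.075,0]
    - [-0.391,-0.075,0]
    - [-0.391,-0.075,0]
    - [-0.391,-0.075,0]
    - [-0.391,-0.075,0]
    - [-0.391,-0.075,0]
    - [-0.391,-0.075,0]
    - [-0.391,-0.075,0]
    - [-0.391,-0.075,0]
    - [-0.391,-0.075,0]
  rotation:
    - [0,0,-3]
    - [0,0,-3]
    - [0,0,-3]
    - [0,0,-3]
    - [0,0,-3]
    - [0,0,-3]
    - [0,0,-3]
    - [0,0,-3]
    - [0,0,-3]
    - [0,0,-3]
    - [0,0,-3]
    - [0,0,-3]
  grip: [0,0,0,0,0,0,0,0,0,0,0,0]

```text
clock: 28.18
ee_pos: [0.549, -0.1262, 0.0617]
ee_rot: [[-0.449, 0.893, -0.001], [0.893, 0.449, 0.0], [0.001, -0.001, -1.0]]
force: [-2.0, 0.9, 2.5]
finger_gap: -0.0003
grip_force: 1.1
```

Emit:
carry_out:
  linear:
    - [-0.391,-0.075,0]
    - [-0.391,-0.075,0]
    - [-0.391,-0.075,0]
    - [-0.391,-0.075,0]
    - [-0.391,-0.075,0]
    - [-0.391,-0.075,0]
    - [-0.391,-0.075,0]
    - [-0.391,-0.075,0]
    - [-0.391,-0.075,0]
    - [-0.391,-0.075,0]
    - [-0.391,-0.075,0]
    - [-0.391,-0.075,0]
  rotation:
    - [0,0,-3]
    - [0,0,-3]
    - [0,0,-3]
    - [0,0,-3]
    - [0,0,-3]
    - [0,0,-3]
    - [0,0,-3]
    - [0,0,-3]
    - [0,0,-3]
    - [0,0,-3]
    - [0,0,-3]
    - [0,0,-3]
  grip: [0,0,0,0,0,0,0,0,0,0,0,0]

```text
clock: 29.18
ee_pos: [0.5738, -0.1663, 0.0614]
ee_rot: [[-0.888, 0.459, -0.002], [0.459, 0.888, -0.0], [0.001, -0.001, -1.0]]
force: [-2.3, -0.4, 0.2]
finger_gap: -0.0003
grip_force: 1.1
```

Emit:
carry_out:
  linear:
    - [-0.391,-0.075,0]
    - [-0.391,-0.075,0]
    - [-0.391,-0.075,0]
    - [-0.391,-0.075,0]
    - [-0.391,-0.075,0]
    - [-0.391,-0.075,0]
    - [-0.391,-0.075,0]
    - [-0.391,-0.075,0]
    - [-0.391,-0.075,0]
  rotation:
    - [0,0,-3]
    - [0,0,-3]
    - [0,0,-3]
    - [0,0,-3]
    - [0,0,-3]
    - [0,0,-3]
    - [0,0,-3]
    - [0,0,-3]
    - [0,0,-3]
  grip: [0,0,0,0,0,0,0,0,0]

```text
clock: 29.93
ee_pos: [0.6057, -0.1823, 0.0614]
ee_rot: [[-1.0, 0.006, -0.002], [0.006, 1.0, -0.001], [0.002, -0.001, -1.0]]
force: [-2.7, -1.1, 1.2]
finger_gap: 0.0003
grip_force: 1.2
```

```bash
python3 -c "
from st import *
st([.6235,-.108])"
```

```text
29.9333 [ 0.60574945 -0.18233818  0.06138614] yaw 179.66791389973784 F [-2.7 -1.1  1.2] q [-29.  13.  -2.  75.  -0. -28.] h_t [-1.73193752e-02  7.44397630e-02 -9.19447698e-05]
```

Emit:
carry_out:
  linear:
    - [-0.195,-0.04,0]
    - [-0.195,-0.04,0]
    - [-0.195,-0.04,0]
    - [-0.195,-0.04,0]
    - [-0.195,-0.04,0]
    - [-0.195,-0.04,0]
    - [-0.195,-0.04,0]
    - [0,0,0]
  rotation:
    - [0,0,-1.5]
    - [0,0,-1.5]
    - [0,0,-1.5]
    - [0,0,-1.5]
    - [0,0,-1.5]
    - [0,0,-1.5]
    - [0,0,-1.5]
    - [0,0,0]
  grip: [0,0,0,0,0,0,0,0]

```text
clock: 30.6
ee_pos: [0.6202, -0.1836, 0.0616]
ee_rot: [[-0.984, -0.176, -0.0], [-0.176, 0.984, -0.0], [0.0, -0.0, -1.0]]
force: [-0.4, -0.7, -0.1]
finger_gap: -0.0
grip_force: 0.4
```

Emit:
carry_out:
  linear:
    - [-0.1,-0.02,0]
    - [-0.1,-0.02,0]
    - [-0.1,-0.02,0]
    - [0,0,0]
  rotation:
    - [0,0,-0.75]
    - [0,0,-0.75]
    - [0,0,-0.75]
    - [0,0,0]
  grip: [0,0,0,0]

```text
clock: 30.93
ee_pos: [0.6232, -0.1835, 0.0616]
ee_rot: [[-0.977, -0.214, 0.0], [-0.214, 0.977, 0.0], [-0.0, 0.0, -1.0]]
force: [-0.6, -2.1, -0.2]
finger_gap: 0.0002
grip_force: 0.7
```

Emit:
carry_out:
  linear:
    - [-0.1,0,0]
    - [-0.1,0,0]
    - [0,0,0]
  rotation:
    - [0,0,0]
    - [0,0,0]
    - [0,0,0]
  grip: [0,0,0]

```text
clock: 31.18
ee_pos: [0.6247, -0.1833, 0.0616]
ee_rot: [[-0.977, -0.213, -0.001], [-0.213, 0.977, -0.0], [0.001, -0.0, -1.0]]
force: [-4.2, -2.6, -1.0]
finger_gap: -0.0
grip_force: 2.3
```

Force is rising but not yet a hard stop. I'll push a little more.

Emit:
carry_out:
  linear:
    - [-0.1,0,0]
    - [-0.1,0,0]
    - [0,0,0]
  rotation:
    - [0,0,0]
    - [0,0,0]
    - [0,0,0]
  grip: [0,0,0]

```text
clock: 31.43
ee_pos: [0.6249, -0.1832, 0.0616]
ee_rot: [[-0.977, -0.212, -0.005], [-0.212, 0.977, -0.001], [0.005, 0.0, -1.0]]
force: [-13.7, -4.0, 5.6]
finger_gap: 0.0002
grip_force: 7.3
```

Emit:
carry_out:
  linear:
    - [-0.1,0,0]
    - [-0.1,0,0]
    - [0,0,0]
  rotation:
    - [0,0,0]
    - [0,0,0]
    - [0,0,0]
  grip: [0,0,0]

```text
clock: 31.68
ee_pos: [0.625, -0.1832, 0.0616]
ee_rot: [[-0.977, -0.211, -0.008], [-0.211, 0.977, -0.002], [0.009, 0.0, -1.0]]
force: [-24.2, -5.7, 10.8]
finger_gap: -0.0001
grip_force: 12.5
```

```bash
python3 -c "
from st import *
st([.6235,-.108])"
```

```text
31.6833 [ 0.62499044 -0.18322772  0.06156923] yaw -167.78985852673273 F [-24.2  -5.7  10.8] q [-28.  17.   2.  76.  -0. -40.] h_t [-0.01445325  0.07384119 -0.00011438]
```

Hard stop reached: 25 N with no further motion. I'll back off and rise.

Emit:
carry_out:
  linear:
    - [0.4,0,0]
    - [0.6,0,0]
    - [0.6,0,0]
    - [0,0,-2]
    - [0,0,-4]
    - [0,0,-4]
    - [0,0,-4]
    - [0,0,-4]
    - [0,0,0]
    - [0,0,0]
    - [0,0,0]
  rotation:
    - [0,0,0]
    - [0,0,0]
    - [0,0,0]
    - [0,0,0]
    - [0,0,0]
    - [0,0,0]
    - [0,0,0]
    - [0,0,0]
    - [0,0,0]
    - [0,0,0]
    - [0,0,0]
  grip: [0,0,0,0,0,0,0,0,0,0,0]

```text
clock: 32.6
ee_pos: [0.6135, -0.1856, 0.2415]
ee_rot: [[-0.977, -0.213, 0.001], [-0.213, 0.977, 0.0], [-0.001, -0.0, -1.0]]
force: [0.6, 1.0, -1.1]
finger_gap: -0.0001
grip_force: 0.0
```

```bash
python3 - <<'E'
from fit import *
from st import st
im=get_image("side");c=camera_info("side");print(fit(im,c)); print(fit(get_image("scene"),camera_info("scene")))
# lever direction: brightness along candidate directions (side and scene views)
for n in("side","scene"):
    c=camera_info(n);g=get_image(n).max(2).astype(np.float32);K,R,t=map(np.array,(c["mtx"],c["R"],c["t"]))
    out=[]
    for f in range(150,300,2):
        X=np.array([[.6235+r*np.cos(np.radians(f)),-.108+r*np.sin(np.radians(f)),.1] for r in np.arange(.03,.105,.004)])
        q=(K@(R@X.T+t[:,None])).T;q=(q[:,:2]/q[:,2:]).astype(np.float32)
        out.append((round(float(cv2.remap(g,q[None,:,0],q[None,:,1],1).mean())),f))
    print(n,sorted(out)[:8])
st([.6235,-.108])
E
```

```text
(np.float32(76.78652), np.float64(52.0), 501, 89)
(np.float32(102.62692), np.float64(52.5), 509, 85)
side [(68, 270), (68, 272), (70, 268), (70, 274), (73, 266), (75, 276), (79, 264), (83, 278)]
scene [(127, 298), (131, 296), (145, 294), (147, 284), (150, 282), (157, 286), (158, 292), (166, 280)]
32.8 [ 0.61270948 -0.18531037  0.23999632] yaw -167.69605923671207 F [ 0.6  0.4 -0.4] q [-29.  14.  17.  94.   0. -41.] h_t [-2.70172791e-02  7.32351693e-02  7.30321901e-05]
```

The gripper may be masking the lever, so I'll move it aside and repeat the lever check.

Emit:
carry_out:
  linear:
    - [3.5,0,0]
    - [3.5,0,0]
    - [3.5,0,-1]
    - [3.5,0,-1]
    - [3.5,0,-1]
    - [0,0,0]
    - [0,0,0]
  rotation:
    - [0,0,0]
    - [0,0,0]
    - [0,0,0]
    - [0,0,0]
    - [0,0,0]
    - [0,0,0]
    - [0,0,0]
  grip: [0,0,0,0,0,0,0]

```text
clock: 33.38
ee_pos: [0.4415, -0.2235, 0.2721]
ee_rot: [[-0.978, -0.211, 0.001], [-0.211, 0.978, -0.001], [-0.001, -0.001, -1.0]]
force: [1.2, -0.2, 0.1]
finger_gap: 0.0001
grip_force: 0.0
```

```bash
python3 - <<'E'
from fit import *
def lev(g,c):
    K,R,t=map(np.array,(c["mtx"],c["R"],c["t"]));out=[]
    for f in range(150,300,2):
        X=np.array([[.6235+r*np.cos(np.radians(f)),-.108+r*np.sin(np.radians(f)),.1] for r in np.arange(.03,.105,.004)])
        q=(K@(R@X.T+t[:,None])).T;q=(q[:,:2]/q[:,2:]).astype(np.float32)
        out.append((round(float(cv2.remap(g,q[None,:,0],q[None,:,1],1).mean())),f))
    return sorted(out)[:6]
c=camera_info("scene")
print("scene0",lev(cv2.imread("pics/scene0.png").max(2).astype(np.float32),c))
im=get_image("scene");print("scene",lev(im.max(2).astype(np.float32),c))
w=camera_info("wrist");print("wrist",lev(get_image("wrist").max(2).astype(np.float32),w))
print(fit(im,c),fit(get_image("side"),camera_info("side")))
s=camera_info("side");print("side",lev(get_image("side").max(2).astype(np.float32),s))
print(sense()["ee_pos"])
E
```

```text
scene0 [(117, 164), (122, 162), (125, 166), (132, 168), (136, 170), (138, 160)]
scene [(80, 284), (81, 282), (87, 286), (89, 280), (99, 288), (108, 290)]
wrist [(29, 244), (29, 246), (29, 260), (29, 264), (29, 266), (29, 268)]
(np.float32(101.04237), np.float64(52.0), 509, 85) (np.float32(94.92093), np.float64(52.0), 501, 89)
side [(58, 282), (59, 280), (59, 284), (62, 278), (64, 286), (68, 276)]
[ 0.44279602 -0.2225999   0.27069304]
```

The lever reads 282 to 284°, against an expected 283.7° at the stop. The wheel is steady, so I'm handing in.

```bash
python3 -c "
from plant import *
print(close_job())"
```

```text
the job is handed in; nothing more can be done
None
```

I handed the job in at about 33 s of the 70 s: the long arm points at the index nose to within 2–3° by camera (6° allowed), the lock lever is hard against its stop post, and no force reading or picture suggested a bystander was touched. No verdict was returned.

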